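Press home the locking tabs of control units and put them away

TASK

On every control-unit case on the bench, press both locking tabs fully home: push one end squarely onto the fixed steel nose, which fits the notch, then turn the case round and do the other end; do not push the tabs with the gripper. Then lay the cases in the blue chest's open drawer, each right way up and flat on its floor, not stacked, and only when all are in push the drawer fully home. Leave everything else on the bench where it is.

Things in the scene. Friction and masses are not known exactly. Their poses are not given: they have to be found in the camera images.
- case1: control-unit case: grey metal box 100 long (its x axis) x 56 wide (y) x 40 high (z), 0.3 to 0.45 kg, lying flat; all cases are alike and some may be absent. Origin at the centre of its underside. In the middle of each end is a notch 24 wide and 20 deep, open at the end and on top and running the full height, holding a dark steel locking tab
- case1_tab_a: locking tab at the +x end of case1, 21 wide, 32 high, 14 long, sliding along the case's x. Origin at the centre of its outer face, 22 above the case's underside; axes as the case's. Loose, the face is 52 to 56 from the case's centre (up to 6 proud of the end); fully home it stops at 44 (6 below the end). Stays where left; about 8 N to slide; within 46 counts as home
- case1_tab_b: locking tab at the -x end of case1, 21 wide, 32 high, 14 long, sliding along the case's x. Origin at the centre of its outer face, 22 above the case's underside; axes as the case's. Loose, the face is 52 to 56 from the case's centre (up to 6 proud of the end); fully home it stops at 44 (6 below the end). Stays where left; about 8 N to slide; within 46 counts as home
- case2: control-unit case: grey metal box 100 long (its x axis) x 56 wide (y) x 40 high (z), 0.3 to 0.45 kg, lying flat; all cases are alike and some may be absent. Origin at the centre of its underside. In the middle of each end is a notch 24 wide and 20 deep, open at the end and on top and running the full height, holding a dark steel locking tab
- case2_tab_a: locking tab at the +x end of case2, 21 wide, 32 high, 14 long, sliding along the case's x. Origin at the centre of its outer face, 22 above the case's underside; axes as the case's. Loose, the face is 52 to 56 from the case's centre (up to 6 proud of the end); fully home it stops at 44 (6 below the end). Stays where left; about 8 N to slide; within 46 counts as home
- case2_tab_b: locking tab at the -x end of case2, 21 wide, 32 high, 14 long, sliding along the case's x. Origin at the centre of its outer face, 22 above the case's underside; axes as the case's. Loose, the face is 52 to 56 from the case's centre (up to 6 proud of the end); fully home it stops at 44 (6 below the end). Stays where left; about 8 N to slide; within 46 counts as home
- case3: control-unit case: grey metal box 100 long (its x axis) x 56 wide (y) x 40 high (z), 0.3 to 0.45 kg, lying flat; all cases are alike and some may be absent. Origin at the centre of its underside. In the middle of each end is a notch 24 wide and 20 deep, open at the end and on top and running the full height, holding a dark steel locking tab
- case3_tab_a: locking tab at the +x end of case3, 21 wide, 32 high, 14 long, sliding along the case's x. Origin at the centre of its outer face, 22 above the case's underside; axes as the case's. Loose, the face is 52 to 56 from the case's centre (up to 6 proud of the end); fully home it stops at 44 (6 below the end). Stays where left; about 8 N to slide; within 46 counts as home
- case3_tab_b: locking tab at the -x end of case3, 21 wide, 32 high, 14 long, sliding along the case's x. Origin at the centre of its outer face, 22 above the case's underside; axes as the case's. Loose, the face is 52 to 56 from the case's centre (up to 6 proud of the end); fully home it stops at 44 (6 below the end). Stays where left; about 8 N to slide; within 46 counts as home
- nose_tip (a point): centre of the free end face of the press nose, a fixed square steel bar 14 wide x 16 high sticking out 45 from an upright bent steel bracket (80 wide, 78 high) bolted to the bench; the tip centre is 30 above the bench and nothing lies under the nose. x axis points from the tip along the nose into the bracket, z up: a case pressed against it is pushed along +x
- drawer (a joint): drawer of the low blue chest (chest 340 wide, 100 high): opening in m, 0 = fully home against its stop, about 0.16 at the start, 0.18 at most; slides with about 3 N of friction and stays where left. No spring or catch
- drawer_floor (a point): middle of the front edge of the drawer's inner floor, moves with the drawer. The floor reaches 215 to +x and 149 to either side in y, 22 above the bench; walls 56 above the floor; front panel from 6 to 21 to -x, top edge 87 above the bench. x points into the chest (drawer closes along +x). Open by q (m), the part with x < q - 0.006 is uncovered, the rest is under the chest top
- drawer_handle (a point): middle of the drawer's handle, a horizontal bar 120 long, about 10 thick, along the drawer's y axis, 35 in front of the front panel and about 62 above the bench; axes as the drawer's
- tub: yellow plastic tub, 96 across, 105 high; leave alone; origin at the centre of its underside
- cup: white plastic cup, 72 across, 85 high; leave alone; origin at the centre of its underside
- tape: red reel of tape lying flat, 68 across, 30 high; leave alone; origin at the centre of its underside
- meter: black multimeter lying flat, 150 x 75 x 36 high; leave alone; origin at the centre of its underside
- driver: screwdriver, 180 long, lying along its x axis; leave alone; origin at the centre of its underside (about)
- torch: black hand torch, 135 long (x), 42 high; leave alone; origin at the centre of its underside
There are look-alikes about, which are no part of the job. Leave any yellow look-alike of the case3 alone. Leave any turquoise look-alike of the case2 alone.

How it is judged (in metres and radians):
On the way, in this order (a step that is already met when the one before it is completed fails the run):
1. both tabs of every case have been pressed home (x of case1_tab_a in the frame of case1 below 0.046 m and x of case1_tab_b in the frame of case1 above -0.046 m and x of case2_tab_a in the frame of case2 below 0.046 m and x of case2_tab_b in the frame of case2 above -0.046 m and x of case3_tab_a in the frame of case3 below 0.046 m and x of case3_tab_b in the frame of case3 above -0.046 m), for 0.2 s.
2. every case lies flat, right way up, in the drawer while it is still open (x of case1 in the frame of drawer_floor between 0.01 and 0.2 m and y of case1 in the frame of drawer_floor between -0.145 and 0.145 m and z of case1 in the frame of drawer_floor between -0.008 and 0.01 m and angle between each of case1, case2, case3's own z axis and vertical below 0.15 rad and x of case2 in the frame of drawer_floor between 0.01 and 0.2 m and y of case2 in the frame of drawer_floor between -0.145 and 0.145 m and z of case2 in the frame of drawer_floor between -0.008 and 0.01 m and x of case3 in the frame of drawer_floor between 0.01 and 0.2 m and y of case3 in the frame of drawer_floor between -0.145 and 0.145 m and z of case3 in the frame of drawer_floor between -0.008 and 0.01 m and value of joint drawer above 0.05 m), for 0.2 s.
At the end, for the whole second after the job is handed in: Both tabs of every case are home (faces within 46 mm of the case's centre, full travel ends at 44), every case lies at rest, right way up and flat on the drawer's floor (within 10 mm in height and 0.15 rad), and the drawer is shut to within 5 mm (all of step 1 and x of case1 in the frame of drawer_floor between 0.01 and 0.2 m and y of case1 in the frame of drawer_floor between -0.145 and 0.145 m and z of case1 in the frame of drawer_floor between -0.008 and 0.01 m and angle between each of case1, case2, case3's own z axis and vertical below 0.15 rad and x of case2 in the frame of drawer_floor between 0.01 and 0.2 m and y of case2 in the frame of drawer_floor between -0.145 and 0.145 m and z of case2 in the frame of drawer_floor between -0.008 and 0.01 m and x of case3 in the frame of drawer_floor between 0.01 and 0.2 m and y of case3 in the frame of drawer_floor between -0.145 and 0.145 m and z of case3 in the frame of drawer_floor between -0.008 and 0.01 m and linear speed of each of case1, case2, case3 below 0.02 m/s and value of joint drawer below 0.005 m); the robot touches nothing.
It fails at once if something else on the bench was moved by more than 5 cm (distance of any of tub, cup, tape, meter, driver, torch from where it was at the start of the episode above 0.05 m).
It fails at once if a tab was pushed with the gripper's fingers (over 6 N) (contact force between any of case1_tab_a, case1_tab_b, case2_tab_a, case2_tab_b, case3_tab_a, case3_tab_b and the fingers above 6 N).
Of case1, case2, case3 only 2 to 3 are there at a start; the rules pass over those that are not, and their reading is None.
At some moment in a run one of case1, case2, case3 may be knocked a few centimetres aside while the robot is not near it.
Once in a run the grip may slacken for a moment while it holds something.
It also fails if it takes over 210 s, if anything falls off the work surface, if the arm or the gripper's body presses on something with over 40 N, if the wrist force passes 120 N, or if a joint passes its speed limit or range.

ROBOT

A 6-joint arm with a two-finger parallel gripper is mounted at the origin on the work surface. World frame = base frame: x ahead of the robot, y to its left, z up, the work surface at z = 0. Lengths are in mm, angles in rad, forces in N, time in s.
With the tool pointing down it reaches from about 250 to 800 mm from the base axis. Payload 3.9 kg.
Tool frame: the origin (TCP) lies where the fingers leave the gripper's body, on its centre line; the fingertips stand 73 mm ahead of it and the grasp point (between the pads) lies 54 mm ahead of it (grip_depth is the distance from the TCP to the grasp point, in mm); z points along the fingers, y is the line along which they close (so a half turn about z gives the same grasp; the last joint's range is limited). The gripper opens to 85 mm and grips with 20 to 120 N. Pads are 22 mm wide; open, the fingers measure 114 mm over their backs; the gripper's body (76 mm by 85 mm) begins 54 mm behind the grasp point. The pads swing forward as they close: fully open they stand 13 mm farther back than shut.
Start: joints at [-1.196, 0.26, -0.138, 1.173, 0, 1.571], TCP at [192.19, -488.547, 303.904] pointing down, gripper open.
Joint ranges: [-2.78, 2.78], [-0.83, 1.72], [-1.28, 1.37], [-1.9, 2.12], [-1.57, 1.48], [-3.14, 3.14]. Speed limits (rad/s): [2.57, 2.57, 3.14, 3.14, 3.14, 3.14].

INTERFACE

Orientations are given as a rotation vector (axis times angle).
In Python, from rig import * gives the robot as it stands.
- The arm moves only by the shell command python3 -m creep 'ROWS'. ROWS is JSON, a list of rows, each a list of 5 numbers: the opening, from 0 (shut) to 1 (fully open), then the shift along the tool's x, y, z scaled (see below), then the turn about the tool's z scaled (see below). In form: [[claw, tx, ty, tz, twist], ...]. A call has 1 to 20 rows; each row shifts and turns the commanded pose from where the row before left it, along the tool's axes as they then stand; what a row does not reach is not made up. The controller multiplies each number of a shift by 30 mm and each number of a turn by 4 degrees. A row lasts 1/10 s, in which the tool goes at most 50 mm and 8.59 degrees, less where a joint would pass 70% of its speed; a pose out of reach is approached as far as the arm can. A call with a number of a shift or a turn outside -1 to 1 is refused whole. A call with a gripper value outside its range is refused whole. The fingers move at their own pace and stop on an object; the grip force is fixed at half the most. Time passes only in rows, so rows that do not move let the fingers close. It gives the time, the measured TCP pose, the force, the opening and the grip force at its end, in the units of the state.
- read_state(): the state, without advancing time (a new reading comes with each control period).
- get_image(name): name is "scene" or "side" or "wrist"; returns a dict with "pixels" (480x640x3 uint8, blue, green, red), "fov_y" (degrees; the focal length in pixels is half the picture's height over the tangent of half this angle, whatever the lens; pixels are square), "cx", "cy" (the principal point, pixels), "pose" (4x4, takes a point from camera to world coordinates). Camera axes: x right, y up, looking along -z (the intrinsics and any distortion apply to the point x, -y, -z); pixel columns grow to the right and rows downward; lengths in mm; the calibration is good to about 2 mm. A picture is of the moment at which its call begins. There is no depth.
- job_done(): hands the job in; it is judged then, once.
Trained networks look in the newest picture that a camera, given by its name, has taken for a name from the list of things; names that differ only in an ending like _2 or _b are one class to them, and where a whole thing is asked for, a point or a joint stands for the part that bears it (a point fixed in the world has none). Each returns a list of dicts, best first, with "conf" (0 to 1); they miss things now and then, are a little off and sometimes report something else, mostly with a low value. They report only what shows in the picture. A call takes as long as a camera call. They do not tell look-alikes from the thing itself.
- spot_in(camera, name): "point" ([x, y, z] in mm, in world coordinates, good to about 4 mm: the middle of the surface that is visible of it).
- mark_of(camera, name): "point" ([x, y, z] in mm, in world coordinates, good to about 4 mm: a listed point, or the origin of a listed thing).
The state is a dict: "time": time; "joint_positions": joint angles; "qd": joint speeds; "tau": joint torques, N m; "tcp_pos": TCP position; "orientation": TCP orientation; "force": force on the tool from outside, world axes, zero at the start; "wrist_torque": the same for the moment, N m; "grip_width": opening from 0.0 (shut) to 1.0 (fully open); "grasp_force": force on a finger pad.
Only numpy, scipy, OpenCV 4.12 (cv2) and the standard library are available. Lean on these libraries where they do the work, as an engineer would, in place of code of your own. Each camera call takes 0.05 s, during which the arm holds its last target. There are 200 camera calls.

## Working session

There is one attempt and no reset: what is moved stays moved. The work goes in short steps, Python scripts to look and compute and a shell command to move; the robot and the scene stay as the last step left them, time stands still between calls to the robot, and variables do not carry over. Pictures are saved under pics/ and viewed, at most 20 in all, crops included, and the job is handed in when it is done.

```bash
mkdir -p pics; ls
cat > h.py <<'E'
from rig import *
import cv2, numpy as np
from scipy.spatial.transform import Rotation as R
def snap(cam,fn=None):
    im=get_image(cam)
    if fn: cv2.imwrite('pics/'+fn,im['pixels'])
    return im
def px(im,p):
    T=np.linalg.inv(im['pose']);c=T[:3,:3]@np.array(p,float)+T[:3,3]
    f=240/np.tan(np.radians(im['fov_y'])/2)
    return im['cx']+f*c[0]/-c[2], im['cy']+f*(-c[1])/-c[2]
def ray(im,u,v):
    f=240/np.tan(np.radians(im['fov_y'])/2)
    d=im['pose'][:3,:3]@np.array([(u-im['cx'])/f,-(v-im['cy'])/f,-1.]); return im['pose'][:3,3],d
def onz(im,u,v,z):
    o,d=ray(im,u,v); return o+d*(z-o[2])/d[2]
E
python3 - <<'E'
from h import *
for c in ['scene','side']:
    im=snap(c,c+'1.png'); print(c,[ (k,np.round(im[k],2).tolist()) for k in im if k!='pixels'])
    for n in ['case1','case1_tab_a','nose_tip','drawer_floor','drawer_handle','tub','cup','tape','meter','driver','torch']:
        for f in (mark_of,spot_in):
            try: print(n,f.__name__,[(round(d['conf'],2),np.round(d['point']).tolist(),np.round(px(im,d['point'])).tolist()) for d in f(c,n)][:8])
            except Exception as e: print(n,e)
print(read_state())
E
```

```text
pics
scene [('fov_y', 57.47), ('cx', 324.1), ('cy', 245.7), ('pose', [[0.78, -0.34, 0.53, 1186.05], [0.63, 0.4, -0.67, -760.44], [0.02, 0.85, 0.52, 704.63], [0.0, 0.0, 0.0, 1.0]])]
case1 call [(0.84, [614.0, 120.0, -0.0], [356.0, 267.0]), (0.82, [456.0, -96.0, 2.0], [263.0, 279.0]), (0.8, [356.0, -243.0, 3.0], [196.0, 289.0]), (0.76, [456.0, 94.0, -1.0], [309.0, 252.0]), (0.61, [510.0, -298.0, 2.0], [218.0, 326.0])]
case1 call [(0.89, [622.0, 125.0, 42.0], [360.0, 255.0]), (0.74, [470.0, -112.0, 38.0], [262.0, 273.0]), (0.74, [470.0, 80.0, 37.0], [309.0, 244.0]), (0.65, [376.0, -252.0, 36.0], [197.0, 284.0]), (0.61, [518.0, -306.0, 37.0], [216.0, 318.0])]
case1_tab_a call [(0.17, [457.0, -96.0, 1.0], [264.0, 279.0])]
case1_tab_a call []
nose_tip call [(0.93, [673.0, 261.0, 28.0], [400.0, 246.0]), (0.5, [455.0, 89.0, -0.0], [307.0, 252.0])]
nose_tip call [(0.9, [759.0, 258.0, 12.0], [425.0, 261.0]), (0.61, [446.0, 498.0, 76.0], [380.0, 187.0])]
drawer_floor call [(0.75, [633.0, -132.0, 25.0], [304.0, 305.0])]
drawer_floor call [(0.58, [664.0, -148.0, 42.0], [309.0, 308.0])]
drawer_han
[... 3195 characters left out ...]
'joint_positions': array([-1.19599682e+00,  2.59951625e-01, -1.38093544e-01,  1.17269684e+00,
       -1.38825530e-05,  1.57077515e+00]), 'qd': array([-1.94573324e-03,  1.81184791e-03,  1.24106438e-03, -1.89886994e-04,
        3.61451360e-04, -6.72409094e-05]), 'tau': array([ 3.45334738e-04, -4.05608153e+01,  2.54229552e+01,  1.17346579e-03,
       -3.81208281e-05, -1.04989604e-05]), 'tcp_pos': array([ 192.1886151 , -488.54788806,  303.93215691]), 'orientation': array([ 3.08652847e+00,  5.85316059e-01, -5.53121481e-06]), 'force': array([ 0.39437092, -0.19411873, -0.07935947]), 'wrist_torque': array([-0.00869843, -0.00984862,  0.0058245 ]), 'grasp_force': 0.0, 'grip_width': 1.0005484279550705}
```

View images.

View pics/scene1.png

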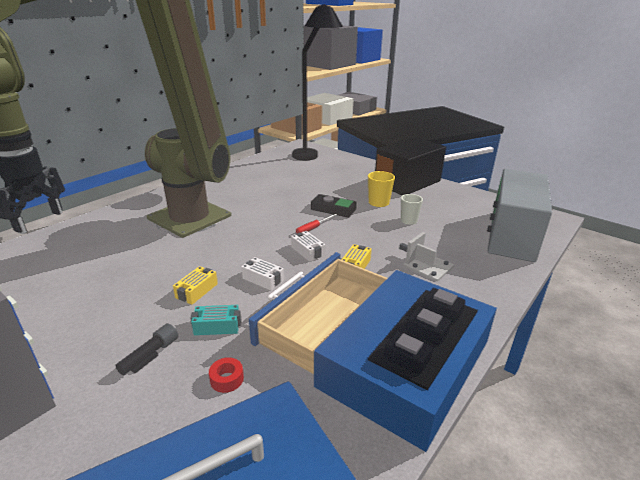

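View pics/side1.png

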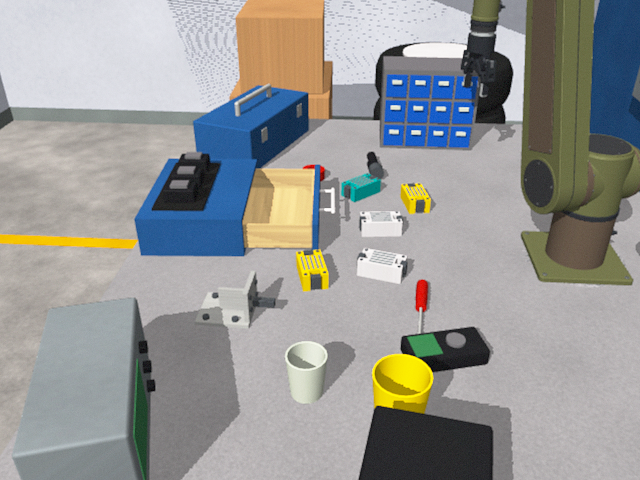

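Candidates in scene picture: grey cases at (263,272) and (309,245), yellow look-alikes at (196,284) and (357,256), and a turquoise look-alike at (216,318). I choose the two grey ones at about (456,-96) and (456,93), and there's no third grey. The nose tip is at (400,246), the drawer is open at (320,305) and the handle is at (285,284). Next I bring the wrist camera over them.

```bash
cat >> h.py <<'E'
def yaw():
    m=R.from_rotvec(read_state()['orientation']).as_matrix(); return np.degrees(np.arctan2(m[1,0],m[0,0]))
def plan(x,y,z,psi=None):
    """rows (units) to TCP x,y,z with tool-x yaw psi deg; shift as seen after the twist"""
    s=read_state(); p=s['tcp_pos']; w=yaw(); psi=w if psi is None else psi
    tw=-((psi-w+180)%360-180)/4
    a=np.radians(psi); d=np.array([x,y,z])-p
    print('twist rows %.2f (or %.2f) shift rows tx %.2f ty %.2f tz %.2f'%(tw,tw-np.sign(tw)*90,(d[0]*np.cos(a)+d[1]*np.sin(a))/30,(d[0]*np.sin(a)-d[1]*np.cos(a))/30,-d[2]/30),'j6 %.2f'%s['joint_positions'][5])
E
python3 -m creep '[[1,0,0,-0.1,-1],[1,0,0,-0.1,-1],[1,0,0,-0.1,-1],[1,0,0,-0.1,-1],[1,0,0,-0.1,-1],[1,0,0,-0.1,-1],[1,0,0,-0.1,-1],[1,0,0,-0.1,-1],[1,0,0,-0.1,-1],[1,0,0,-0.1,-1],[1,0,0,-0.1,-1],[1,0,0,-0.1,-1],[1,0,0,-0.1,-1],[1,0,0,-0.1,-1],[1,0,0,-0.1,-1],[1,0,0,-0.1,-1],[1,0,0,-0.1,-1],[1,0,0,-0.1,-1],[1,0,0,-0.1,-1],[1,0,0,-0.1,-1]]'
python3 -m creep '[[1,0,0,0,-1],[1,0,0,0,-1],[1,0,0,0,-1],[1,0,0,0,-1],[1,0,0,0,-1],[1,0,0,0,-1],[1,0,0,0,-1],[1,0,0,0,-1],[1,0,0,0,-1],[1,0,0,0,-1],[1,0,0,0,-1],[1,0,0,0,-1],[1,0,0,0,-1],[1,0,0,0,-1],[1,0,0,0,-1],[1,0,0,0,-1],[1,0,0,0,-1],[1,0,0,0,-1],[1,0,0,0,-1],[1,0,0,0,-0.6]]'
python3 -c "
from h import *
print(yaw());plan(400,0,360)"
```

```text
time: 4.3
tcp_pos: [192.2, -488.5, 364.0]
orientation: [-1.985, -2.435, 0.0]
force: [0.2, 0.9, 0.5]
grip_width: 0.996
grasp_force: 0.0
time: 6.3
tcp_pos: [192.2, -488.6, 363.9]
orientation: [-0.0, -3.142, 0.0]
force: [-0.6, 0.0, -0.0]
grip_width: 1.0
grasp_force: 0.0
179.99847057168586
twist rows -0.00 (or -0.00) shift rows tx -6.93 ty 16.29 tz 0.13 j6 -1.20
```

```bash
python3 -m creep '[[1,-0.4,0.95,0,0],[1,-0.4,0.95,0,0],[1,-0.4,0.95,0,0],[1,-0.4,0.95,0,0],[1,-0.4,0.95,0,0],[1,-0.4,0.95,0,0],[1,-0.4,0.95,0,0],[1,-0.4,0.95,0,0],[1,-0.4,0.95,0,0],[1,-0.4,0.95,0,0],[1,-0.4,0.95,0,0],[1,-0.4,0.95,0,0],[1,-0.4,0.95,0,0],[1,-0.4,0.95,0,0],[1,-0.4,0.95,0,0],[1,-0.4,0.95,0,0],[1,-0.4,0.95,0,0],[1,0,0,0,0],[1,0,0,0,0]]'
cat >> h.py <<'E'
def see(cam,names,fn):
    im=snap(cam,fn)
    for n in names:
        print(n,[(round(d['conf'],2),np.round(d['point']).tolist(),np.round(px(im,d['point'])).tolist()) for d in mark_of(cam,n)][:6])
    return im
def grey(im,n=2,z=40):
    """bright low-saturation blobs -> centre and long-axis yaw on plane z"""
    h=cv2.cvtColor(im['pixels'],cv2.COLOR_BGR2HSV)
    m=((h[...,1]<40)&(h[...,2]>170)).astype(np.uint8)
    m=cv2.morphologyEx(m,cv2.MORPH_CLOSE,np.ones((9,9)))
    for c in sorted(cv2.findContours(m,0,2)[0],key=cv2.contourArea)[::-1][:n]:
        w=np.array([onz(im,*p[0],z)[:2] for p in c]).astype(np.float32)
        b=cv2.boxPoints(cv2.minAreaRect(w)); e=[b[1]-b[0],b[2]-b[1]]
        L=max(e,key=np.linalg.norm)
        print('box c',b.mean(0).round(1),'sides',[round(float(np.linalg.norm(q)),1) for q in e],'yaw %.1f'%np.degrees(np.arctan2(L[1],L[0])),'px',c.reshape(-1,2).mean(0).round())
E
python3 - <<'E'
from h import *
im=see('wrist',['case1','case1_tab_a','drawer_floor','drawer_handle','nose_tip'],'w1.png')
print(np.round(im['pose'],2),im['fov_y']); grey(im,5)
E
```

```text
time: 8.2
tcp_pos: [397.2, -4.2, 363.8]
orientation: [-0.001, -3.141, 0.001]
force: [-0.4, 0.7, -0.4]
grip_width: 0.999
grasp_force: 0.0
case1 [(0.82, [453.0, -96.0, 1.0], [240.0, 229.0]), (0.82, [508.0, -296.0, -2.0], [65.0, 275.0]), (0.74, [359.0, -244.0, -1.0], [87.0, 139.0]), (0.6, [453.0, 92.0, -1.0], [415.0, 228.0]), (0.57, [608.0, 122.0, -0.0], [432.0, 352.0])]
case1_tab_a []
drawer_floor [(0.89, [634.0, -133.0, 24.0], [214.0, 384.0])]
drawer_handle [(0.79, [576.0, -131.0, 64.0], [202.0, 362.0])]
nose_tip [(0.54, [508.0, 76.0, 24.0], [401.0, 285.0])]
[[ 0.0000e+00 -9.5000e-01 -3.2000e-01  3.1433e+02]
 [ 1.0000e+00  0.0000e+00  0.0000e+00 -3.0300e+00]
 [-0.0000e+00 -3.2000e-01  9.5000e-01  4.3288e+02]
 [ 0.0000e+00  0.0000e+00  0.0000e+00  1.0000e+00]] 59.07585701451218
box c [454.5  94.1] sides [99.1, 55.4] yaw -15.1 px [427. 240.]
box c [455.3 -94.3] sides [55.9, 99.0] yaw 6.2 px [233. 243.]
box c [ 604.6 -102.9] sides [58.7, 25.4] yaw -86.2 px [241. 367.]
```

View pics/w1.png

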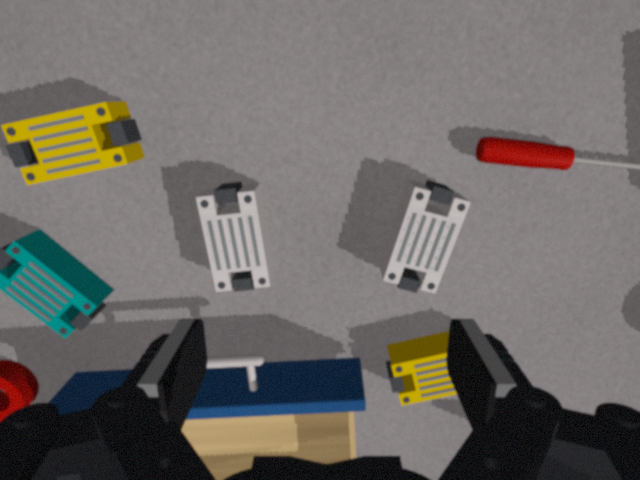

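```bash
python3 -m creep '[[1,-0.68,0.89,0.11,0],[1,-0.68,0.89,0.11,0],[1,-0.68,0.89,0.11,0],[1,-0.68,0.89,0.11,0],[1,-0.68,0.89,0.11,0],[1,-0.68,0.89,0.11,0],[1,-0.68,0.89,0.11,0],[1,-0.68,0.89,0.11,0],[1,-0.68,0.89,0.11,0],[1,-0.68,0.89,0.11,0],[1,0,0,0,0],[1,0,0,0,0]]'
python3 - <<'E'
from h import *
im=see('wrist',['nose_tip'],'w2.png'); np.save('w2.npy',im['pose'])
E
python3 -m creep '[[1,0,-0.93,-0.07,0],[1,0,-0.93,-0.07,0],[1,0,-0.93,-0.07,0],[1,0,-0.93,-0.07,0],[1,0,-0.93,-0.07,0],[1,0,-0.93,-0.07,0],[1,0,-0.93,-0.07,0],[1,0,-0.93,-0.07,0],[1,0,-0.93,-0.07,0],[1,0,-0.93,-0.07,0],[1,0,-0.93,-0.07,0],[1,0,-0.93,-0.07,0],[1,0,-0.93,-0.07,0],[1,0,-0.93,-0.07,0],[1,0,0,0,0],[1,0,0,0,0]]'
python3 - <<'E'
from h import *
im=see('wrist',['drawer_floor','drawer_handle'],'w3.png'); np.save('w3.npy',im['pose']); print(im['fov_y'],im['cx'],im['cy'])
a=cv2.imread('pics/w2.png');b=im['pixels']
cv2.imwrite('pics/w23.png',cv2.resize(np.vstack([a[80:480],b[80:480]]),(480,600)))
E
```

```text
time: 9.7
tcp_pos: [602.0, 261.7, 330.0]
orientation: [-0.004, -3.14, 0.002]
force: [-0.5, -0.3, 1.3]
grip_width: 0.995
grasp_force: 0.0
nose_tip [(0.8, [673.0, 258.0, 30.0], [322.0, 265.0])]
time: 11.4
tcp_pos: [599.9, -129.5, 361.0]
orientation: [0.007, 3.141, 0.001]
force: [0.6, 0.7, 0.4]
grip_width: 0.998
grasp_force: 0.0
drawer_floor [(0.57, [632.0, -132.0, 26.0], [322.0, 214.0])]
drawer_handle [(0.95, [578.0, -131.0, 65.0], [323.0, 166.0])]
59.07585701451218 326.3748751662816 236.0549315472198
```

View pics/w2.png

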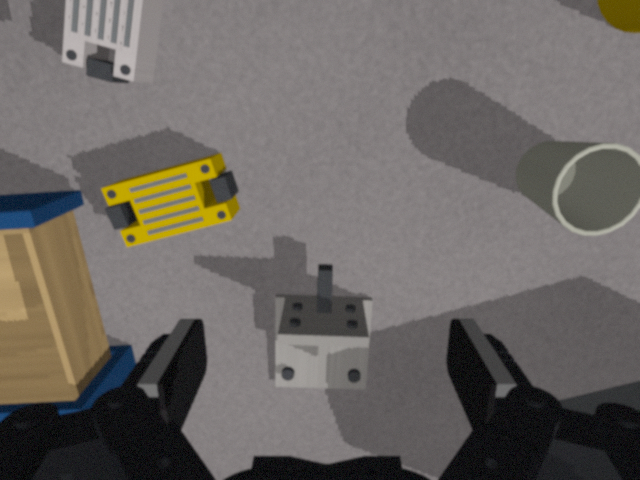

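View pics/w3.png

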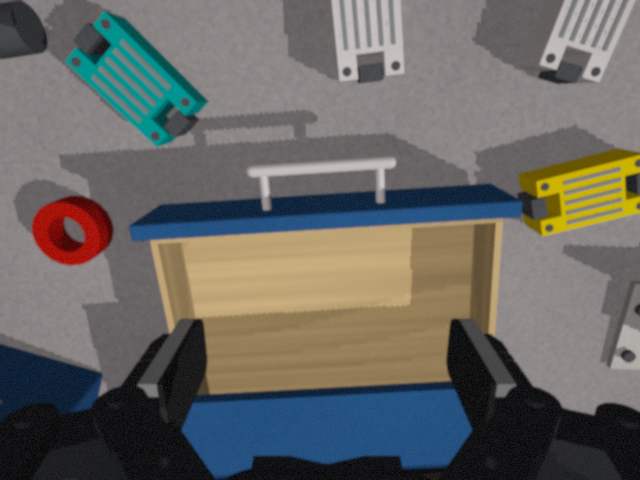

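Run:
```python
from h import *
K=dict(fov_y=59.07585701451218,cx=326.3748751662816,cy=236.0549315472198)
def pts(f,L):
    im=dict(K,pose=np.load(f))
    for z,ps in L:
        P=[onz(im,*p,z)[:2] for p in ps]; d=P[1]-P[0]
        print(z,np.round(P,1).tolist(),'mid',((P[0]+P[1])/2).round(1),'dir %.1f'%np.degrees(np.arctan2(d[1],d[0])),'len %.1f'%np.linalg.norm(d))
pts('w2.npy',[(38,[(319.5,265),(332,265)]),(38,[(325.5,268),(324.8,308)]),(78,[(275,335),(371,331)]),(78,[(275,298),(371,300)]),(0,[(276,388),(367,388)])])
pts('w3.npy',[(62,[(250,172),(395,162)]),(87,[(138,239),(520,215)]),(87,[(158,205),(495,185)]),(100,[(200,399),(470,386)])])
g=cv2.imread('pics/w2.png')[240:410,250:400]
cv2.imwrite('pics/w2c.png',cv2.resize(g,None,fx=4,fy=3.5,interpolation=2))
```

```text
38 [[669.7, 256.0], [669.7, 267.6]] mid [669.7 261.8] dir 89.9 len 11.5
38 [[672.7, 261.6], [714.1, 260.8]] mid [693.4 261.2] dir -1.1 len 41.4
78 [[718.7, 217.6], [714.9, 300.9]] mid [716.8 259.3] dir 92.6 len 83.4
78 [[683.0, 219.1], [685.0, 300.0]] mid [684.  259.6] dir 88.5 len 80.9
0 [[835.9, 204.9], [836.1, 307.9]] mid [836.  256.4] dir 89.9 len 103.0
62 [[583.1, -194.9], [575.0, -68.7]] mid [ 579.1 -131.8] dir 93.7 len 126.4
87 [[635.8, -290.0], [616.1, 34.5]] mid [ 626.  -127.7] dir 93.5 len 325.2
87 [[605.9, -268.9], [590.3, 10.3]] mid [ 598.1 -129.3] dir 93.2 len 279.6
100 [[792.0, -249.0], [778.6, 5.3]] mid [ 785.3 -121.8] dir 93.0 len 254.6
```

View pics/w2c.png

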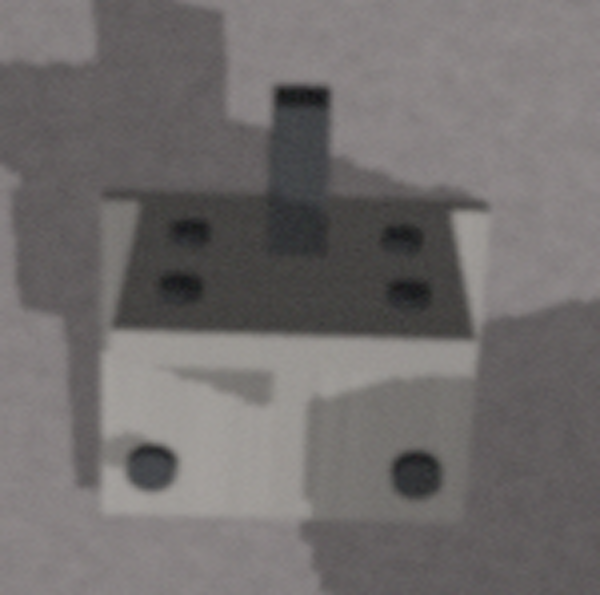

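Run:
```python
from h import *
im=dict(fov_y=59.07585701451218,cx=326.3748751662816,cy=236.0549315472198,pose=np.load('w2.npy'))
for z,ps in [(38,[(318.3,270),(332.3,270)]),(38,[(325.3,270),(324.4,312.9)]),(78,[(278.3,333.4),(368.8,336.6)]),(0,[(275.8,295.7),(372,299.4)])]:
    P=[onz(im,*p,z)[:2] for p in ps]; d=P[1]-P[0]
    print(z,np.round(P,1).tolist(),((P[0]+P[1])/2).round(1),'dir %.1f'%np.degrees(np.arctan2(d[1],d[0])),'len %.1f'%np.linalg.norm(d))
plan(455,94,80,180-15); plan(455.3,-94.3,80,186.2)
```

```text
38 [[674.7, 254.9], [674.7, 267.8]] [674.7 261.4] dir 89.9 len 13.0
38 [[674.7, 261.4], [719.3, 260.3]] [697.  260.9] dir -1.3 len 44.7
78 [[717.1, 220.6], [720.4, 299.2]] [718.8 259.9] dir 87.6 len 78.7
0 [[720.1, 209.4], [724.6, 310.0]] [722.3 259.7] dir 87.4 len 100.7
twist rows 3.73 (or -86.27) shift rows tx 6.60 ty 5.89 tz 9.35 j6 -0.21
twist rows -1.57 (or 88.43) shift rows tx 4.69 ty 1.64 tz 9.35 j6 -0.21
```

```bash
python3 -m creep '[[1,0,0,0,0.93],[1,0,0,0,0.93],[1,0,0,0,0.93],[1,0,0,0,0.94],[1,0.66,0.59,0.43,0],[1,0.66,0.59,0.43,0],[1,0.66,0.59,0.43,0],[1,0.66,0.59,0.43,0],[1,0.66,0.59,0.43,0],[1,0.66,0.59,0.43,0],[1,0.66,0.59,0.43,0],[1,0.66,0.59,0.43,0],[1,0.66,0.59,0.43,0],[1,0.66,0.59,0.43,0],[1,0,0,0,0],[1,0,0,0,0]]'
python3 - <<'E'
from h import *
im=snap('wrist','w4.png'); grey(im,4); plan(455,94,80,165)
print([(round(d['conf'],2),np.round(d['point']).tolist()) for d in mark_of('wrist','case1')])
E
```

```text
time: 13.15
tcp_pos: [455.1, 94.7, 231.4]
orientation: [-0.407, -3.115, 0.0]
force: [1.1, -0.3, -0.2]
grip_width: 1.002
grasp_force: 0.0
box c [454.5  94.3] sides [98.5, 55.3] yaw -15.0 px [323. 233.]
box c [455.3 -94.8] sides [56.8, 98.1] yaw 6.2 px [ 66. 295.]
twist rows 0.01 (or -89.99) shift rows tx 0.03 ty -0.02 tz 5.06 j6 0.47
[(0.83, [451.0, -102.0, 4.0]), (0.71, [456.0, 93.0, -3.0]), (0.68, [610.0, 121.0, -4.0])]
```

View pics/w4.png

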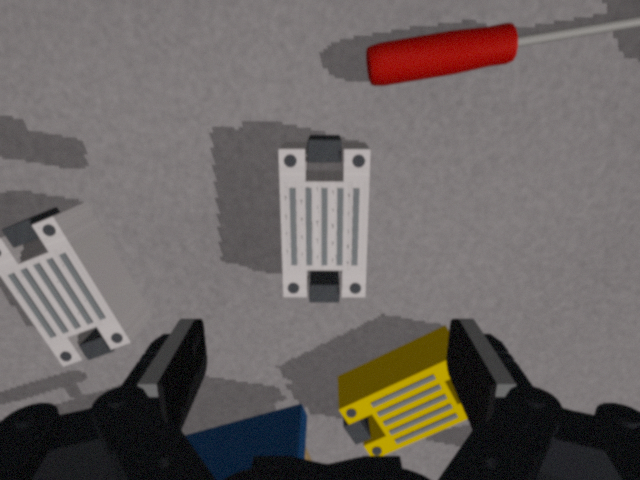

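The crop shows grey case A centred at (324,223) and square to the gripper, with both tabs standing proud at (324,148) and (324,288). Descending.

```bash
python3 -m creep '[[1,0,0,0.8,0],[1,0,0,0.8,0],[1,0,0,0.8,0],[1,0,0,0.8,0],[1,0,0,0.8,0],[1,0,0,0.6,0],[1,0,0,0.45,0],[1,0,0,0,0],[0,0,0,0,0],[0,0,0,0,0],[0,0,0,0,0],[0,0,0,0,0],[0,0,0,0,0],[0,0,0,0,0],[0,0,0,0,0],[0,0,0,0,0],[0,0,0,0,0],[0,0,0,0,0]]'
python3 -m creep '[[0,0,0,-0.3,0],[0,0,0,-0.7,0],[0,0,0,-0.7,0],[0,0,0,-0.7,0],[0,0,0,-0.3,0],[0,0,0,0,0]]'
python3 - <<'E'
from h import *
n=np.array([np.cos(np.radians(-2)),np.sin(np.radians(-2))]); t=np.array([674.7,261.4])
p=t-90*n; print(p); plan(*p,88.5,178)
E
```

```text
time: 15.05
tcp_pos: [456.9, 93.5, 81.1]
orientation: [0.411, 3.111, -0.001]
force: [-1.0, -2.2, 6.5]
grip_width: 0.643
grasp_force: 65.5
time: 15.65
tcp_pos: [456.4, 94.1, 162.0]
orientation: [0.411, 3.112, 0.002]
force: [0.3, -1.0, -4.7]
grip_width: 0.648
grasp_force: 65.0
[584.75482557 264.5409547 ]
twist rows -3.26 (or 86.74) shift rows tx -4.08 ty 5.83 tz 2.45 j6 0.47
```

```bash
python3 -m creep '[[0,0,0,0,-0.8],[0,0,0,0,-0.8],[0,0,0,0,-0.8],[0,0,0,0,-0.86],[0,-0.45,0.65,0,0],[0,-0.45,0.65,0,0],[0,-0.45,0.65,0,0],[0,-0.45,0.65,0,0],[0,-0.45,0.65,0,0],[0,-0.45,0.65,0,0],[0,-0.45,0.65,0,0],[0,-0.45,0.65,0,0],[0,-0.48,0.63,0,0],[0,0,0,0.8,0],[0,0,0,0.8,0],[0,0,0,0.83,0],[0,0,0,0,0],[0,0,0,0,0]]'
python3 - <<'E'
from h import *
plan(584.8,264.5,89,178)
im=snap('wrist','w5.png'); grey(im,2,48)
a=im['pixels'].copy(); t=np.array([674.7,261.4,30]);
for p in [(674.7,261.4,38),(584.8,264.5,48)]: cv2.circle(a,tuple(int(round(v)) for v in px(im,p)),3,(0,0,255),1)
cv2.imwrite('pics/w5m.png',a)
E
```

```text
time: 17.45
tcp_pos: [583.0, 263.8, 86.6]
orientation: [-0.055, -3.138, 0.002]
force: [-0.1, 1.0, -3.1]
grip_width: 0.647
grasp_force: 65.7
twist rows -0.00 (or 90.00) shift rows tx -0.06 ty 0.02 tz -0.08 j6 0.46
box c [596.8 264.3] sides [40.2, 54.3] yaw 88.1 px [319. 413.]
box c [543.1 285.8] sides [24.8, 15.5] yaw -2.1 px [402. 269.]
```

View pics/w5m.png

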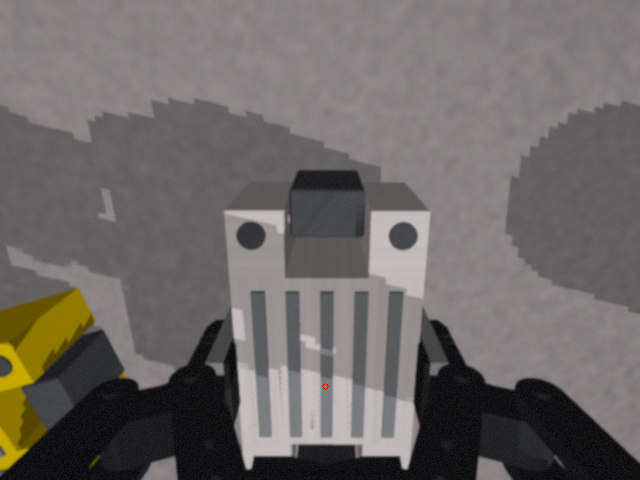

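```bash
python3 -m creep '[[0,-0.3,0,-0.08,0],[0,-0.3,0,0,0],[0,-0.2,0,0,0],[0,-0.1,0,0,0],[0,-0.1,0,0,0],[0,-0.1,0,0,0],[0,-0.1,0,0,0]]'
python3 -m creep '[[0,-0.1,0,0,0],[0,-0.1,0,0,0],[0,0,0,0,0]]'
python3 -m creep '[[0,-0.06,0,0,0],[0,-0.06,0,0,0],[0,0,0,0,0]]'
```

```text
time: 18.2
tcp_pos: [620.1, 263.0, 90.2]
orientation: [-0.055, -3.141, 0.0]
force: [-0.1, -0.1, -3.8]
grip_width: 0.65
grasp_force: 65.7
time: 18.5
tcp_pos: [623.5, 262.8, 89.9]
orientation: [-0.054, -3.135, 0.0]
force: [-6.2, 0.2, -0.8]
grip_width: 0.648
grasp_force: 66.2
time: 18.8
tcp_pos: [626.7, 262.7, 89.9]
orientation: [-0.053, -3.135, 0.001]
force: [-7.4, 0.1, 0.0]
grip_width: 0.65
grasp_force: 66.2
```

```bash
for i in 1; do python3 -m creep '[[0,-0.06,0,0,0],[0,-0.06,0,0,0],[0,0,0,0,0]]'; done
python3 -m creep '[[0,-0.06,0,0,0],[0,-0.06,0,0,0],[0,0,0,0,0]]'
python3 -m creep '[[0,-0.05,0,0,0],[0,-0.05,0,0,0],[0,0,0,0,0]]'
```

```text
time: 19.1
tcp_pos: [630.3, 262.6, 89.8]
orientation: [-0.053, -3.134, 0.001]
force: [-7.8, 0.2, -0.0]
grip_width: 0.646
grasp_force: 66.2
time: 19.4
tcp_pos: [633.5, 262.4, 89.8]
orientation: [-0.053, -3.134, 0.001]
force: [-9.0, 0.4, 0.4]
grip_width: 0.644
grasp_force: 66.2
time: 19.7
tcp_pos: [633.9, 262.3, 89.8]
orientation: [-0.052, -3.128, 0.001]
force: [-14.8, 2.0, 5.3]
grip_width: 0.644
grasp_force: 66.9
```

```bash
python3 -m creep '[[0,-0.06,0,0,0],[0,-0.06,0,0,0],[0,0,0,0,0]]'
python3 -m creep '[[0,-0.06,0,0,0],[0,0,0,0,0]]'
python3 -m creep '[[0,0.3,0,0,0],[0,0.5,0,0,0],[0,0.6,0,0,0],[0,0.6,0,0,0],[0,0,0,0,0],[0,0,0,0,0]]'
python3 - <<'E'
from h import *
snap('wrist','w6.png')
E
```

```text
time: 20.0
tcp_pos: [634.4, 262.3, 89.7]
orientation: [-0.051, -3.122, 0.001]
force: [-22.1, 1.4, 10.5]
grip_width: 0.643
grasp_force: 67.4
time: 20.2
tcp_pos: [634.6, 262.3, 89.7]
orientation: [-0.05, -3.119, 0.001]
force: [-25.6, 1.6, 11.4]
grip_width: 0.647
grasp_force: 67.8
time: 20.8
tcp_pos: [585.8, 264.4, 90.6]
orientation: [0.054, 3.14, 0.0]
force: [-0.4, -0.4, -3.2]
grip_width: 0.647
grasp_force: 65.7
```

View pics/w6.png

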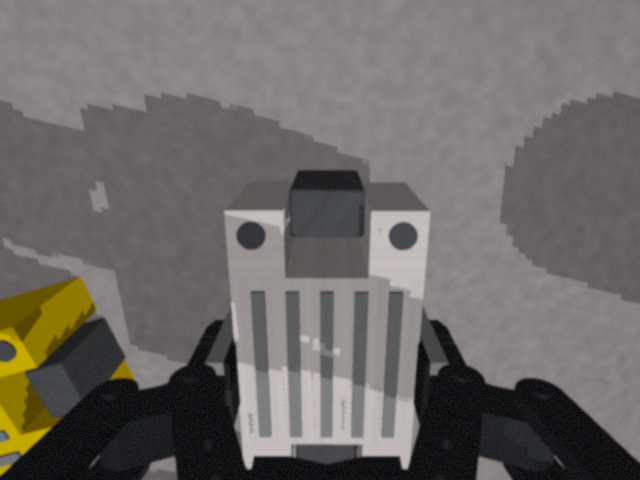

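The case didn't slip in the grip and the far tab reached its stop (25 N). Turning round now; the pressed end will then face the camera.

```bash
python3 -m creep '[[0,0,0,0,-1],[0,0,0,0,-1],[0,0,0,0,-1],[0,0,0,0,-1],[0,0,0,0,-1],[0,0,0,0,-1],[0,0,0,0,-1],[0,0,0,0,-1],[0,0,0,0,-1],[0,0,0,0,-1],[0,0,0,0,-1],[0,0,0,0,-1],[0,0,0,0,-1],[0,0,0,0,-1],[0,0,0,0,-1]]' >/dev/null
python3 -m creep '[[0,0,0,0,-1],[0,0,0,0,-1],[0,0,0,0,-1],[0,0,0,0,-1],[0,0,0,0,-1],[0,0,0,0,-1],[0,0,0,0,-1],[0,0,0,0,-1],[0,0,0,0,-1],[0,0,0,0,-1],[0,0,0,0,-1],[0,0,0,0,-1],[0,0,0,0,-1],[0,0,0,0,-1],[0,0,0,0,-1]]' >/dev/null
python3 -m creep '[[0,0,0,0,-1],[0,0,0,0,-1],[0,0,0,0,-1],[0,0,0,0,-1],[0,0,0,0,-1],[0,0,0,0,-1],[0,0,0,0,-1],[0,0,0,0,-1],[0,0,0,0,-1],[0,0,0,0,-1],[0,0,0,0,-1],[0,0,0,0,-1],[0,0,0,0,-1],[0,0,0,0,-1],[0,0,0,0,-1],[0,0,0,0,0],[0,0,0,0,0]]'
python3 - <<'E'
from h import *
plan(584.8,264.5,90,-2)
im=snap('wrist','w7.png')
E
```

```text
time: 25.55
tcp_pos: [586.3, 264.3, 90.4]
orientation: [-3.141, 0.058, -0.002]
force: [0.3, -0.1, -4.4]
grip_width: 0.647
grasp_force: 65.7
twist rows -0.03 (or 89.97) shift rows tx -0.05 ty -0.01 tz 0.01 j6 -2.68
```

```bash
python3 -m creep '[[0,0.3,0,0,0],[0,0.3,0,0,0],[0,0.2,0,0,0],[0,0.1,0,0,0],[0,0.1,0,0,0],[0,0.1,0,0,0],[0,0,0,0,0]]'
python3 -m creep '[[0,0.06,0,0,0],[0,0.06,0,0,0],[0,0.06,0,0,0],[0,0,0,0,0]]'
python3 -m creep '[[0,0.06,0,0,0],[0,0.06,0,0,0],[0,0,0,0,0]]'
python3 -m creep '[[0,0.06,0,0,0],[0,0.06,0,0,0],[0,0,0,0,0]]'
```

```text
time: 26.3
tcp_pos: [617.2, 263.0, 89.9]
orientation: [3.141, -0.055, -0.005]
force: [-2.8, 0.1, -3.8]
grip_width: 0.643
grasp_force: 65.9
time: 26.7
tcp_pos: [621.0, 262.8, 89.9]
orientation: [3.141, -0.054, -0.009]
force: [-6.6, -0.1, -1.0]
grip_width: 0.645
grasp_force: 66.2
time: 27.0
tcp_pos: [624.6, 262.7, 89.9]
orientation: [3.141, -0.054, -0.009]
force: [-7.4, 0.9, -0.4]
grip_width: 0.645
grasp_force: 66.2
time: 27.3
tcp_pos: [628.1, 262.6, 89.9]
orientation: [3.141, -0.054, -0.009]
force: [-6.9, 0.7, -0.0]
grip_width: 0.647
grasp_force: 66.2
```

```bash
python3 -m creep '[[0,0.05,0,0,0],[0,0.05,0,0,0],[0,0,0,0,0]]'
```

```text
time: 27.6
tcp_pos: [629.1, 262.5, 89.9]
orientation: [3.141, -0.053, -0.015]
force: [-12.0, 0.9, 3.1]
grip_width: 0.647
grasp_force: 66.7
```

```bash
python3 -m creep '[[0,0.06,0,0,0],[0,0.06,0,0,0],[0,0,0,0,0]]'
python3 -m creep '[[0,0.06,0,0,0],[0,0.06,0,0,0],[0,0,0,0,0]]'
python3 -m creep '[[0,-0.3,0,0,0],[0,-0.5,0,0,0],[0,-0.7,0,0,0],[0,-0.7,0,0,0],[0,-0.3,0,-0.4,0],[0,0,0,-0.4,1],[0,0,0,-0.4,1],[0,0,0,-0.4,1],[0,0,0,-0.4,1],[0,0,0,-0.4,1],[0,0,0,-0.4,1],[0,0,0,-0.4,1],[0,0,0,-0.4,1],[0,0,0,-0.4,1],[0,0,0,0,1],[0,0,0,0,1],[0,0,0,0,1],[0,0,0,0,1],[0,0,0,0,1],[0,0,0,0,1]]'
python3 -m creep '[[0,0,0,0,1],[0,0,0,0,1],[0,0,0,0,1],[0,0,0,0,1],[0,0,0,0,1],[0,0,0,0,1],[0,0,0,0,1],[0,0,0,0,1],[0,0,0,0,1],[0,0,0,0,1],[0,0,0,0,1],[0,0,0,0,1],[0,0,0,0,1],[0,0,0,0,1],[0,0,0,0,1],[0,0,0,0,1],[0,0,0,0,1],[0,0,0,0,1],[0,0,0,0,1]]' >/dev/null
python3 -m creep '[[0,0,0,0,1],[0,0,0,0,1],[0,0,0,0,1],[0,0,0,0,1],[0,0,0,0,1],[0,0,0,0,1],[0,0,0,0,1],[0,0,0,0,1],[0,0,0,0,1],[0,0,0,0,0.7],[0,0,0,0,0],[0,0,0,0,0]]'
python3 - <<'E'
from h import *
plan(706.5,-52,105,183.2)
im=snap('wrist','w8.png')
a=cv2.imread('pics/w7.png');cv2.imwrite('pics/w78.png',cv2.resize(np.hstack([a[100:,180:480],im['pixels'][100:,180:480]]),None,fx=1.3,fy=1.3))
E
```

```text
time: 27.9
tcp_pos: [629.6, 262.4, 89.8]
orientation: [3.141, -0.052, -0.025]
force: [-20.2, 1.0, 8.4]
grip_width: 0.647
grasp_force: 67.3
time: 28.2
tcp_pos: [630.0, 262.4, 89.6]
orientation: [3.14, -0.05, -0.036]
force: [-26.9, 1.5, 13.1]
grip_width: 0.645
grasp_force: 67.9
time: 30.2
tcp_pos: [567.3, 265.0, 211.7]
orientation: [-2.689, 1.621, -0.003]
force: [-0.3, 0.3, -4.3]
grip_width: 0.647
grasp_force: 65.7
time: 33.3
tcp_pos: [566.9, 265.0, 211.2]
orientation: [-0.089, 3.138, 0.001]
force: [0.8, -0.7, -4.0]
grip_width: 0.646
grasp_force: 65.7
twist rows 0.01 (or -89.99) shift rows tx -4.06 ty -10.81 tz 3.54 j6 0.38
```

View pics/w78.png

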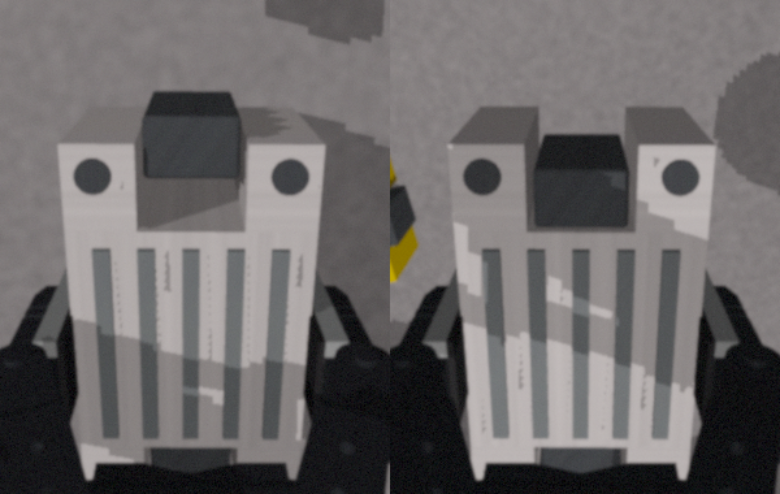

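Right half: the second tab is now flush at the bottom of its notch. The camera always sees the tool +x end, so I'll check the other end from the fixed cameras. To the drawer now.

```bash
python3 -m creep '[[0,-0.34,-0.9,0,0],[0,-0.34,-0.9,0,0],[0,-0.34,-0.9,0,0],[0,-0.34,-0.9,0,0],[0,-0.34,-0.9,0,0],[0,-0.34,-0.9,0,0],[0,-0.34,-0.9,0,0],[0,-0.34,-0.9,0,0],[0,-0.34,-0.9,0,0],[0,-0.34,-0.9,0,0],[0,-0.34,-0.9,0,0],[0,-0.34,-0.9,0,0],[0,0,0,0,0],[0,0,0,0,0]]'
python3 - <<'E'
from h import *
plan(706.5,-52,105,183.2)
im=snap('wrist','w9.png')
for q in [(10,40),(10,110),(140,120),(0,149),(154,149)]:
    c,s=np.cos(.0559),np.sin(.0559); P=[633.5+q[0]*c-q[1]*s,-131+q[0]*s+q[1]*c,22]; cv2.circle(im['pixels'],tuple(int(round(v)) for v in px(im,P)),4,(0,0,255),1)
cv2.imwrite('pics/w9m.png',im['pixels'])
E
```

```text
time: 34.75
tcp_pos: [706.6, -52.5, 210.1]
orientation: [0.086, -3.14, -0.001]
force: [-0.3, 1.1, -4.8]
grip_width: 0.648
grasp_force: 65.9
twist rows -0.02 (or 89.98) shift rows tx 0.00 ty 0.02 tz 3.50 j6 -0.13
```

View pics/w9m.png

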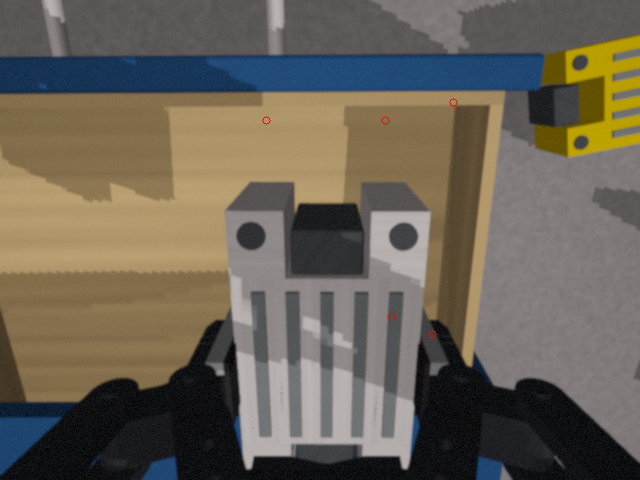

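```bash
python3 -m creep '[[0,0,0,0.6,0],[0,0,0,0.8,0],[0,0,0,0.8,0],[0,0,0,0.7,0],[0,0,0,0.4,0],[0,0,0,0.2,0],[0,0,0,0,0],[0,0,0,0,0]]'
python3 -m creep '[[0,0,0,0.04,0],[0,0,0,0.03,0],[0,0,0,0,0]]'
```

```text
time: 35.6
tcp_pos: [707.2, -51.5, 106.5]
orientation: [-0.088, 3.138, -0.0]
force: [1.0, -0.0, -3.3]
grip_width: 0.646
grasp_force: 65.9
time: 35.9
tcp_pos: [706.7, -51.8, 103.7]
orientation: [-0.087, 3.14, -0.0]
force: [0.3, 0.3, -4.2]
grip_width: 0.648
grasp_force: 65.9
```

```bash
python3 -m creep '[[0,0,0,0.04,0],[0,0,0,0.02,0],[0,0,0,0,0]]'
python3 -m creep '[[0.9,0,0,0,0],[0.9,0,0,0,0],[0.9,0,0,0,0],[0.9,0,0,0,0],[0.9,0,0,0,0],[0.9,0,0,-0.1,0],[0.9,0,0,-0.4,0],[0.9,0,0,-0.8,0],[0.9,0,0,-1,0],[0.9,0,0,-1,0],[0.9,0,0,-0.9,0],[1,0,0,0,0],[1,0,0,0,0]]'
python3 - <<'E'
from h import *
for c in ['scene','side','wrist']:
    im=snap(c,c+'10.png'); print(c,[(round(d['conf'],2),np.round(d['point']).tolist()) for d in mark_of(c,'case1')],[(round(d['conf'],2),np.round(d['point']).tolist()) for d in mark_of(c,'drawer_floor')][:1])
    if c=='scene': cv2.imwrite('pics/s10c.png',cv2.resize(im['pixels'][210:360,230:430],(800,600)))
    if c=='wrist': grey(im,2,62)
plan(455.3,-94.5,231,186.2)
E
```

```text
time: 36.2
tcp_pos: [706.8, -51.8, 103.1]
orientation: [-0.087, 3.139, -0.001]
force: [-3.4, 0.3, 5.1]
grip_width: 0.647
grasp_force: 66.8
time: 37.5
tcp_pos: [707.0, -51.8, 229.1]
orientation: [-0.088, 3.137, -0.0]
force: [-1.0, 0.1, -1.0]
grip_width: 0.999
grasp_force: 0.0
scene [(0.89, [614.0, 120.0, 3.0]), (0.86, [708.0, -53.0, 21.0]), (0.74, [465.0, -72.0, -1.0]), (0.63, [356.0, -244.0, 4.0]), (0.61, [508.0, -298.0, -0.0])] [(0.95, [634.0, -131.0, 25.0])]
side [(0.96, [612.0, 119.0, -1.0]), (0.96, [508.0, -300.0, 3.0]), (0.94, [358.0, -240.0, 3.0]), (0.72, [464.0, -70.0, 3.0]), (0.69, [704.0, -55.0, 23.0])] [(0.8, [635.0, -132.0, 22.0])]
wrist [(0.91, [611.0, 123.0, -2.0]), (0.75, [704.0, -54.0, 22.0])] [(0.69, [633.0, -133.0, 25.0])]
box c [704.4 -50.8] sides [55.4, 98.6] yaw 3.0 px [329. 237.]
box c [589.5 -80.7] sides [4.0, 16.0] yaw 3.3 px [278.  24.]
twist rows -0.75 (or 89.25) shift rows tx 8.47 ty -0.51 tz -0.14 j6 -0.13
```

View pics/s10c.png

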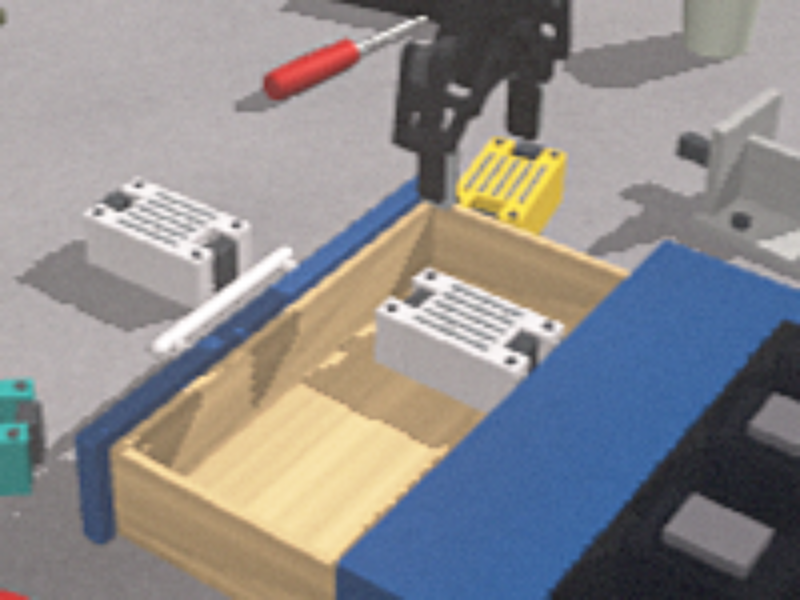

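Case A lies flat in the drawer with both tabs recessed. Case B was knocked to about (464,-71), so I re-measure it from above.

```bash
python3 -m creep '[[1,0,0,0,-0.75],[1,0.9,0.03,0,0],[1,0.9,0.03,0,0],[1,0.9,0.03,0,0],[1,0.9,0.03,0,0],[1,0.9,0.03,0,0],[1,0.9,0.03,0,0],[1,0.9,0.03,0,0],[1,0.9,0.03,0,0],[1,0.89,0,0,0],[1,0,0,0,0],[1,0,0,0,0]]'
python3 - <<'E'
from h import *
im=snap('wrist','w11.png'); grey(im,3)
plan(465,-71,80,186.2)
E
```

```text
time: 39.15
tcp_pos: [464.3, -70.9, 227.7]
orientation: [-0.169, 3.136, -0.0]
force: [-0.2, 0.1, -0.2]
grip_width: 1.001
grasp_force: 0.0
box c [465.5 -69.9] sides [55.2, 98.6] yaw 4.5 px [346. 230.]
box c [ 609.3 -109.2] sides [81.6, 25.3] yaw -86.2 px [265. 401.]
twist rows -0.00 (or 90.00) shift rows tx 0.01 ty -0.00 tz 4.93 j6 -0.26
```

```bash
python3 -m creep '[[1,-0.04,0.04,0.6,0.43],[1,0,0,0.8,0],[1,0,0,0.8,0],[1,0,0,0.8,0],[1,0,0,0.8,0],[1,0,0,0.6,0],[1,0,0,0.45,0],[1,0,0,0,0],[0,0,0,0,0],[0,0,0,0,0],[0,0,0,0,0],[0,0,0,0,0],[0,0,0,0,0],[0,0,0,0,0],[0,0,0,0,0],[0,0,0,0,0],[0,0,0,0,0],[0,0,0,0,0]]'
python3 -m creep '[[0,0,0,-0.3,0],[0,0,0,-0.7,0],[0,0,0,-0.7,0],[0,0,0,-0.7,0],[0,0,0,-0.7,0],[0,0,0,-0.6,0],[0,0,0,0,0]]'
python3 -c "
from h import *
plan(584.8,264.5,90,178)"
```

```text
time: 41.0
tcp_pos: [466.8, -69.8, 83.0]
orientation: [-0.123, 3.136, -0.002]
force: [0.9, -0.7, 6.4]
grip_width: 0.642
grasp_force: 65.0
time: 41.7
tcp_pos: [466.4, -69.5, 195.0]
orientation: [-0.122, 3.135, -0.001]
force: [-0.2, -0.4, -2.7]
grip_width: 0.644
grasp_force: 64.5
twist rows 1.62 (or -88.38) shift rows tx -3.56 ty 11.26 tz 3.50 j6 -0.23
```

```bash
python3 -m creep '[[0,0,0,0,0.8],[0,0,0,0,0.82],[0,-0.3,0.94,0,0],[0,-0.3,0.94,0,0],[0,-0.3,0.94,0,0],[0,-0.3,0.94,0,0],[0,-0.3,0.94,0,0],[0,-0.3,0.94,0,0],[0,-0.3,0.94,0,0],[0,-0.3,0.94,0,0],[0,-0.3,0.94,0,0],[0,-0.3,0.94,0,0],[0,-0.3,0.94,0,0],[0,-0.26,0.92,0,0],[0,0,0,0.8,0],[0,0,0,0.9,0],[0,0,0,0.9,0],[0,0,0,0.85,0],[0,0,0,0,0],[0,0,0,0,0]]'
python3 - <<'E'
from h import *
plan(584.8,264.5,91,178)
snap('wrist','w12.png')
E
```

```text
time: 43.7
tcp_pos: [582.9, 263.9, 88.3]
orientation: [-0.055, -3.138, 0.002]
force: [0.0, 0.3, -3.3]
grip_width: 0.645
grasp_force: 65.8
twist rows -0.00 (or 90.00) shift rows tx -0.06 ty 0.02 tz -0.09 j6 0.46
```

View pics/w12.png

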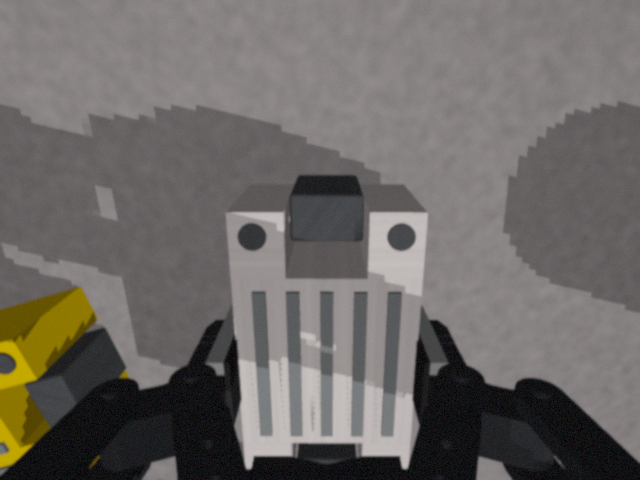

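Case B is held square in the grip, with its near tab proud at (326,215). Pressing the far end.

```bash
python3 -m creep '[[0,-0.3,0,-0.08,0],[0,-0.3,0,0,0],[0,-0.2,0,0,0],[0,-0.1,0,0,0],[0,-0.1,0,0,0],[0,-0.1,0,0,0],[0,-0.1,0,0,0],[0,-0.1,0,0,0],[0,0,0,0,0]]'
python3 -m creep '[[0,-0.06,0,0,0],[0,-0.06,0,0,0],[0,-0.06,0,0,0],[0,0,0,0,0]]'
python3 -m creep '[[0,-0.06,0,0,0],[0,-0.06,0,0,0],[0,-0.06,0,0,0],[0,0,0,0,0]]'
```

```text
time: 44.65
tcp_pos: [622.8, 263.0, 91.6]
orientation: [-0.055, -3.14, 0.0]
force: [-0.1, -0.7, -3.8]
grip_width: 0.644
grasp_force: 66.0
time: 45.05
tcp_pos: [625.6, 262.8, 91.5]
orientation: [-0.054, -3.135, 0.0]
force: [-6.9, 0.9, 0.2]
grip_width: 0.642
grasp_force: 66.4
time: 45.45
tcp_pos: [631.0, 262.6, 91.5]
orientation: [-0.054, -3.135, 0.0]
force: [-6.8, 0.4, 0.6]
grip_width: 0.645
grasp_force: 66.4
```

```bash
python3 -m creep '[[0,-0.06,0,0,0],[0,-0.06,0,0,0],[0,0,0,0,0]]'
```

```text
time: 45.75
tcp_pos: [632.6, 262.5, 91.3]
orientation: [-0.053, -3.131, 0.0]
force: [-11.4, 0.8, 3.7]
grip_width: 0.646
grasp_force: 66.7
```

```bash
python3 -m creep '[[0,-0.06,0,0,0],[0,-0.06,0,0,0],[0,0,0,0,0]]'
python3 -m creep '[[0,-0.06,0,0,0],[0,-0.06,0,0,0],[0,0,0,0,0]]'
python3 -m creep '[[0,0.3,0,0,0],[0,0.5,0,0,0],[0,0.6,0,0,0],[0,0.6,0,0,0],[0,0,0,0,-1],[0,0,0,0,-1],[0,0,0,0,-1],[0,0,0,0,-1],[0,0,0,0,-1],[0,0,0,0,-1],[0,0,0,0,-1],[0,0,0,0,-1],[0,0,0,0,-1],[0,0,0,0,-1],[0,0,0,0,-1],[0,0,0,0,-1],[0,0,0,0,-1],[0,0,0,0,-1],[0,0,0,0,-1]]'
python3 -m creep '[[0,0,0,0,-1],[0,0,0,0,-1],[0,0,0,0,-1],[0,0,0,0,-1],[0,0,0,0,-1],[0,0,0,0,-1],[0,0,0,0,-1],[0,0,0,0,-1],[0,0,0,0,-1],[0,0,0,0,-1],[0,0,0,0,-1],[0,0,0,0,-1],[0,0,0,0,-1],[0,0,0,0,-1],[0,0,0,0,-1]]' >/dev/null
python3 -m creep '[[0,0,0,0,-1],[0,0,0,0,-1],[0,0,0,0,-1],[0,0,0,0,-1],[0,0,0,0,-1],[0,0,0,0,-1],[0,0,0,0,-1],[0,0,0,0,-1],[0,0,0,0,-1],[0,0,0,0,-1],[0,0,0,0,-1],[0,0,0,0,-1],[0,0,0,0,-1],[0,0,0,0,-1],[0,0,0,0,-1],[0,0,0,0,0],[0,0,0,0,0]]'
python3 -c "
from h import *
plan(584.8,264.5,91,-2)
im=snap('wrist');cv2.imwrite('pics/w13.png',np.hstack([cv2.imread('pics/w12.png')[150:,200:460],im['pixels'][150:,200:460]]))"
```

```text
time: 46.05
tcp_pos: [633.1, 262.5, 91.3]
orientation: [-0.051, -3.125, 0.001]
force: [-18.8, 1.0, 8.7]
grip_width: 0.641
grasp_force: 67.4
time: 46.35
tcp_pos: [633.6, 262.4, 91.1]
orientation: [-0.05, -3.118, 0.001]
force: [-26.8, 1.3, 14.1]
grip_width: 0.645
grasp_force: 67.8
time: 48.25
tcp_pos: [585.2, 264.5, 92.1]
orientation: [-1.526, 2.744, -0.001]
force: [-0.4, 0.2, -3.8]
grip_width: 0.642
grasp_force: 65.9
time: 51.45
tcp_pos: [584.9, 264.5, 91.9]
orientation: [-3.141, 0.057, -0.001]
force: [0.1, -0.3, -3.3]
grip_width: 0.647
grasp_force: 65.9
twist rows -0.02 (or 89.98) shift rows tx -0.00 ty -0.00 tz 0.03 j6 -2.68
```

View pics/w13.png

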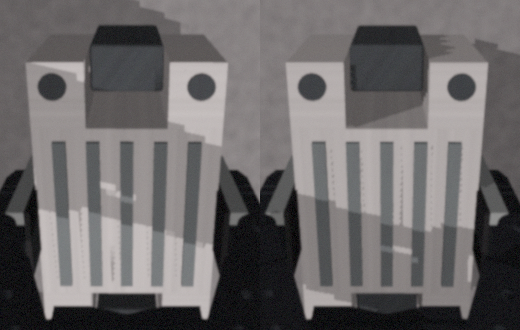

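The case sits unchanged in the grip. Now the second end.

```bash
python3 -m creep '[[0,0.3,0,0,0],[0,0.3,0,0,0],[0,0.2,0,0,0],[0,0.1,0,0,0],[0,0.1,0,0,0],[0,0.1,0,0,0],[0,0.1,0,0,0],[0,0,0,0,0]]'
python3 -m creep '[[0,0.06,0,0,0],[0,0.06,0,0,0],[0,0.06,0,0,0],[0,0,0,0,0]]'
python3 -m creep '[[0,0.06,0,0,0],[0,0.06,0,0,0],[0,0.06,0,0,0],[0,0,0,0,0]]'
```

```text
time: 52.3
tcp_pos: [619.3, 263.0, 91.4]
orientation: [3.141, -0.055, -0.005]
force: [-3.9, 1.4, -1.5]
grip_width: 0.64
grasp_force: 66.2
time: 52.7
tcp_pos: [623.4, 262.9, 91.4]
orientation: [3.141, -0.054, -0.008]
force: [-7.4, -0.1, 0.4]
grip_width: 0.647
grasp_force: 66.3
time: 53.1
tcp_pos: [628.7, 262.7, 91.4]
orientation: [3.141, -0.054, -0.009]
force: [-7.2, 0.7, 1.0]
grip_width: 0.641
grasp_force: 66.3
```

```bash
python3 -m creep '[[0,0.06,0,0,0],[0,0.06,0,0,0],[0,0,0,0,0]]'
```

```text
time: 53.4
tcp_pos: [630.2, 262.6, 91.3]
orientation: [3.141, -0.053, -0.016]
force: [-12.8, 1.8, 4.7]
grip_width: 0.642
grasp_force: 66.8
```

```bash
python3 -m creep '[[0,0.06,0,0,0],[0,0.06,0,0,0],[0,0,0,0,0]]'
python3 -m creep '[[0,0.06,0,0,0],[0,0.06,0,0,0],[0,0,0,0,0]]'
python3 -m creep '[[0,-0.3,0,0,0],[0,-0.5,0,0,0],[0,-0.7,0,0,0],[0,-0.7,0,0,0],[0,-0.3,0,-0.4,0],[0,0,0,-0.4,1],[0,0,0,-0.4,1],[0,0,0,-0.4,1],[0,0,0,-0.4,1],[0,0,0,-0.4,1],[0,0,0,-0.4,1],[0,0,0,-0.4,1],[0,0,0,-0.4,1],[0,0,0,-0.4,1],[0,0,0,0,1],[0,0,0,0,1],[0,0,0,0,1],[0,0,0,0,1],[0,0,0,0,1],[0,0,0,0,1]]'
python3 -m creep '[[0,0,0,0,1],[0,0,0,0,1],[0,0,0,0,1],[0,0,0,0,1],[0,0,0,0,1],[0,0,0,0,1],[0,0,0,0,1],[0,0,0,0,1],[0,0,0,0,1],[0,0,0,0,1],[0,0,0,0,1],[0,0,0,0,1],[0,0,0,0,1],[0,0,0,0,1],[0,0,0,0,1],[0,0,0,0,1],[0,0,0,0,1],[0,0,0,0,1],[0,0,0,0,1]]' >/dev/null
python3 -m creep '[[0,0,0,0,1],[0,0,0,0,1],[0,0,0,0,1],[0,0,0,0,1],[0,0,0,0,1],[0,0,0,0,1],[0,0,0,0,1],[0,0,0,0,1],[0,0,0,0,1],[0,0,0,0,0.7],[0,0,0,0,0],[0,0,0,0,0]]'
python3 - <<'E'
from h import *
plan(713.5,-201.5,106,183.2)
E
```

```text
time: 53.7
tcp_pos: [630.7, 262.5, 91.3]
orientation: [3.141, -0.051, -0.025]
force: [-19.7, 0.9, 9.5]
grip_width: 0.643
grasp_force: 67.5
time: 54.0
tcp_pos: [631.1, 262.5, 91.2]
orientation: [3.14, -0.05, -0.035]
force: [-27.7, 1.9, 14.5]
grip_width: 0.645
grasp_force: 68.0
time: 56.0
tcp_pos: [568.3, 265.1, 213.2]
orientation: [-2.689, 1.621, -0.003]
force: [0.7, -1.1, -4.2]
grip_width: 0.644
grasp_force: 65.9
time: 59.1
tcp_pos: [567.9, 265.1, 212.7]
orientation: [-0.089, 3.139, 0.001]
force: [0.6, 0.9, -4.0]
grip_width: 0.646
grasp_force: 65.9
twist rows 0.01 (or -89.99) shift rows tx -3.98 ty -15.80 tz 3.56 j6 0.38
```

```bash
python3 -m creep '[[0,-0.23,-0.93,0,0],[0,-0.23,-0.93,0,0],[0,-0.23,-0.93,0,0],[0,-0.23,-0.93,0,0],[0,-0.23,-0.93,0,0],[0,-0.23,-0.93,0,0],[0,-0.23,-0.93,0,0],[0,-0.23,-0.93,0,0],[0,-0.23,-0.93,0,0],[0,-0.23,-0.93,0,0],[0,-0.23,-0.93,0,0],[0,-0.23,-0.93,0,0],[0,-0.23,-0.93,0,0],[0,-0.23,-0.93,0,0],[0,-0.23,-0.93,0,0],[0,-0.23,-0.93,0,0],[0,-0.3,-0.92,0,0],[0,0,0,0,0],[0,0,0,0,0]]'
python3 - <<'E'
from h import *
plan(713.5,-201.5,106,183.2)
print(read_state()['joint_positions'].round(2))
im=snap('wrist','w14.png'); print([(round(d['conf'],2),np.round(d['point']).tolist()) for d in mark_of('wrist','drawer_floor')],[(round(d['conf'],2),np.round(d['point']).tolist()) for d in mark_of('wrist','case1')])
E
```

```text
time: 61.0
tcp_pos: [712.9, -202.4, 211.5]
orientation: [0.086, -3.14, -0.001]
force: [-0.5, 0.8, -1.6]
grip_width: 0.643
grasp_force: 65.9
twist rows -0.01 (or 89.99) shift rows tx -0.02 ty 0.03 tz 3.52 j6 -0.33
[-0.28  0.68  0.33  1.22  0.   -0.33]
[(0.74, [635.0, -131.0, 26.0]), (0.58, [703.0, -53.0, 20.0])] [(0.88, [710.0, -204.0, 132.0]), (0.69, [704.0, -55.0, 21.0]), (0.43, [672.0, -208.0, 147.0])]
```

View pics/w14.png

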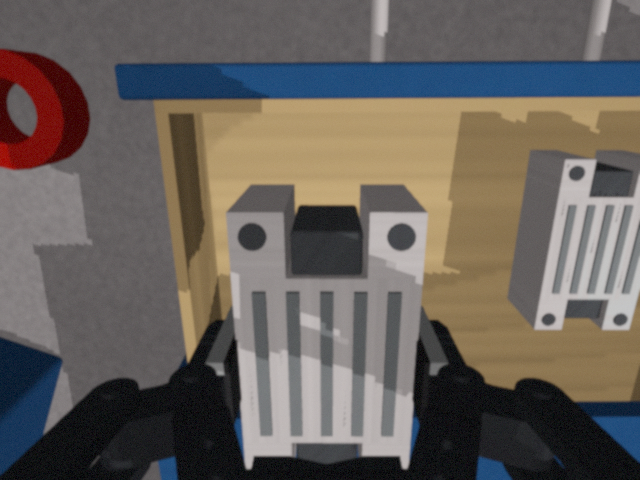

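The drawer is clear below, and case A at (580,240) has both tabs recessed. Lowering case B.

```bash
python3 -m creep '[[0,0,0,0.6,0],[0,0,0,0.8,0],[0,0,0,0.8,0],[0,0,0,0.7,0],[0,0,0,0.4,0],[0,0,0,0.22,0],[0,0,0,0,0],[0,0,0,0,0]]'
python3 -m creep '[[0,0,0,0.05,0],[0,0,0,0.02,0],[0,0,0,0,0]]'
```

```text
time: 61.95
tcp_pos: [713.6, -201.6, 107.5]
orientation: [-0.088, 3.138, -0.001]
force: [0.2, -0.2, -1.5]
grip_width: 0.644
grasp_force: 65.9
time: 62.25
tcp_pos: [713.5, -201.9, 105.2]
orientation: [-0.087, 3.138, -0.001]
force: [0.3, -0.6, 0.7]
grip_width: 0.643
grasp_force: 66.4
```

```bash
python3 -m creep '[[0,0,0,0.04,0],[0,0,0,0,0]]'
python3 -m creep '[[0.9,0,0,0,0],[0.9,0,0,0,0],[0.9,0,0,0,0],[0.9,0,0,0,0],[0.9,0,0,0,0],[0.9,0,0,-0.1,0],[0.9,0,0,-0.4,0],[0.9,0,0,-0.8,0],[0.9,0,0,-1,0],[0.9,0,0,-1,0],[0.9,0,0,-0.9,0],[0.9,0,0,0,0],[0.9,0,0,0,0]]'
python3 - <<'E'
from h import *
plan(530,-136.7,118,183.2)
im=snap('wrist','w15.png'); grey(im,2,62)
im=see('scene',['case1','drawer_floor','drawer_handle'],'s15.png')
cv2.imwrite('pics/s15c.png',cv2.resize(im['pixels'][210:390,200:440],(800,600)))
E
```

```text
time: 62.45
tcp_pos: [713.6, -201.8, 104.9]
orientation: [-0.087, 3.138, -0.001]
force: [-0.6, 1.1, 4.3]
grip_width: 0.644
grasp_force: 67.0
time: 63.75
tcp_pos: [713.4, -201.8, 230.7]
orientation: [-0.088, 3.137, -0.001]
force: [0.3, -0.1, -0.8]
grip_width: 0.898
grasp_force: 0.0
twist rows -0.00 (or 90.00) shift rows tx 5.98 ty 2.51 tz 3.76 j6 -0.33
box c [ 712.3 -200.9] sides [55.9, 99.3] yaw 3.2 px [322. 240.]
box c [704.5 -50.3] sides [57.8, 99.4] yaw 3.0 px [580. 238.]
case1 [(0.93, [615.0, 119.0, 1.0], [356.0, 267.0]), (0.91, [507.0, -298.0, 1.0], [217.0, 326.0]), (0.88, [712.0, -204.0, 22.0], [309.0, 337.0]), (0.74, [360.0, -240.0, 1.0], [199.0, 290.0]), (0.68, [708.0, -52.0, 23.0], [348.0, 303.0])]
drawer_floor [(0.88, [636.0, -131.0, 22.0], [305.0, 306.0])]
drawer_handle [(0.65, [578.0, -133.0, 59.0], [286.0, 286.0])]
```

View pics/s15c.png

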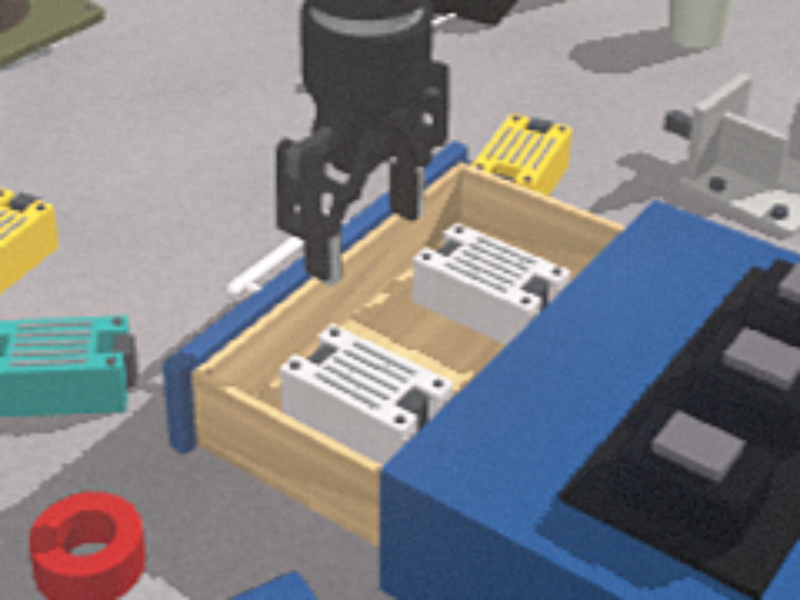

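Both cases lie flat in the drawer with all four tabs recessed. Next I close the fingers, go down in front of the handle and push.

```bash
python3 -m creep '[[0,0.85,0.36,0,0],[0,0.85,0.36,0,0],[0,0.85,0.36,0,0],[0,0.85,0.36,0,0],[0,0.85,0.36,0,0],[0,0.85,0.36,0,0],[0,0.88,0.35,0,0],[0,0,0,0,0],[0,0,0,0.8,0],[0,0,0,0.8,0],[0,0,0,0.8,0],[0,0,0,0.8,0],[0,0,0,0.55,0],[0,0,0,0,0],[0,0,0,0,0]]'
python3 -m creep '[[0,-0.3,0,0,0],[0,-0.3,0,0,0],[0,-0.2,0,0,0],[0,-0.2,0,0,0],[0,-0.2,0,0,0],[0,-0.2,0,0,0],[0,0,0,0,0]]'
```

```text
time: 65.5
tcp_pos: [529.7, -136.5, 116.1]
orientation: [0.087, -3.14, -0.0]
force: [-0.0, -0.8, 1.1]
grip_width: -0.005
grasp_force: 0.0
time: 66.2
tcp_pos: [572.4, -134.0, 116.3]
orientation: [-0.088, 3.139, 0.0]
force: [-0.6, 0.1, -0.3]
grip_width: 0.001
grasp_force: 0.0
```

Run:
```python
from h import *
a=see('scene',['drawer_handle','drawer_floor'],'s16.png')['pixels'];b=see('side',['drawer_handle','drawer_floor'],'d16.png')['pixels']
cv2.imwrite('pics/x16.png',np.hstack([cv2.resize(a[220:370,200:350],(400,400)),cv2.resize(b[120:270,250:400],(400,400))]))
```

```text
drawer_handle [(0.78, [589.0, -133.0, 65.0], [290.0, 286.0]), (0.45, [722.0, -201.0, 23.0], [314.0, 337.0])]
drawer_floor [(0.68, [642.0, -131.0, 23.0], [307.0, 307.0])]
drawer_handle [(0.95, [591.0, -138.0, 65.0], [328.0, 198.0])]
drawer_floor [(0.66, [645.0, -132.0, 23.0], [307.0, 213.0])]
```

View pics/x16.png

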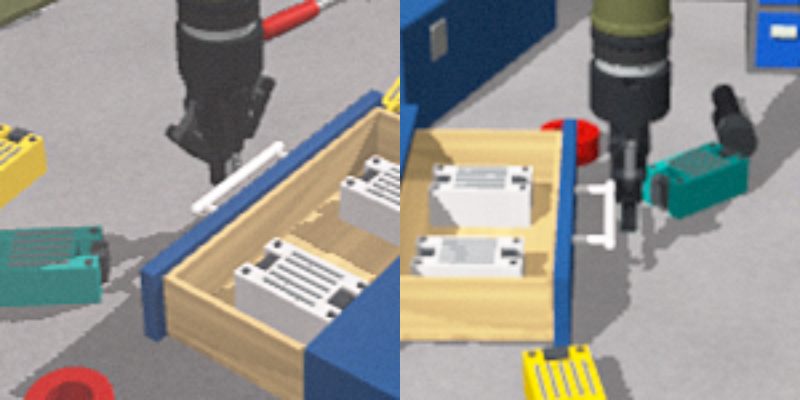

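The finger is against the handle and the drawer has moved about 12 mm, so I keep pushing along its axis.

```bash
python3 -m creep '[[0,-0.2,0,0,0],[0,-0.3,0,0,0],[0,-0.3,0,0,0],[0,-0.3,0,0,0],[0,-0.3,0,0,0],[0,-0.3,0,0,0],[0,-0.3,0,0,0],[0,-0.3,0,0,0],[0,-0.3,0,0,0],[0,-0.3,0,0,0],[0,-0.3,0,0,0],[0,-0.3,0,0,0],[0,-0.3,0,0,0],[0,-0.2,0,0,0],[0,-0.1,0,0,0],[0,-0.1,0,0,0],[0,0,0,0,0]]'
python3 -m creep '[[0,-0.1,0,0,0],[0,-0.1,0,0,0],[0,-0.1,0,0,0],[0,-0.1,0,0,0],[0,0,0,0,0]]'
python3 -c "
from h import *
see('scene',['drawer_handle'],'s17.png');see('side',['drawer_handle'],'d17.png')"
```

```text
time: 68.2
tcp_pos: [697.9, -127.4, 116.5]
orientation: [-0.087, 3.139, -0.001]
force: [-0.9, 0.2, -0.4]
grip_width: -0.003
grasp_force: 0.6
time: 68.7
tcp_pos: [710.1, -126.6, 116.5]
orientation: [-0.087, 3.139, -0.001]
force: [-1.1, -0.1, -1.7]
grip_width: -0.0
grasp_force: 0.6
drawer_handle [(0.73, [727.0, -129.0, 61.0], [335.0, 309.0])]
drawer_handle [(0.74, [727.0, -128.0, 63.0], [275.0, 199.0])]
```

```bash
python3 -m creep '[[0,-0.1,0,0,0],[0,-0.1,0,0,0],[0,-0.08,0,0,0],[0,0,0,0,0]]'
python3 -m creep '[[0,-0.08,0,0,0],[0,-0.08,0,0,0],[0,0,0,0,0]]'
```

```text
time: 69.3
tcp_pos: [718.3, -126.0, 116.6]
orientation: [-0.088, 3.139, -0.0]
force: [-1.1, 0.0, 1.0]
grip_width: -0.001
grasp_force: 0.7
time: 69.6
tcp_pos: [722.5, -125.7, 116.4]
orientation: [0.088, -3.14, 0.0]
force: [-3.6, -0.8, 3.1]
grip_width: 0.004
grasp_force: 1.7
```

```bash
python3 -m creep '[[0,-0.08,0,0,0],[0,-0.08,0,0,0],[0,0,0,0,0]]'
python3 -m creep '[[0,-0.06,0,0,0],[0,0,0,0,0]]'
```

```text
time: 69.9
tcp_pos: [723.2, -125.6, 116.4]
orientation: [0.086, -3.132, 0.0]
force: [-13.4, -0.9, 9.4]
grip_width: 0.004
grasp_force: 6.7
time: 70.1
tcp_pos: [723.4, -125.6, 116.4]
orientation: [0.086, -3.128, 0.0]
force: [-17.1, -1.4, 12.5]
grip_width: 0.0
grasp_force: 8.6
```

At the stop (firm 17 N). I back off, rise and check.

```bash
python3 -m creep '[[0,0.2,0,0,0],[0,0.5,0,0,0],[0,0.8,0,0,0],[0,0.8,0,0,0],[0,0.8,0,-0.3,0],[0,0.5,0,-0.8,0],[0,0,0,-0.9,0],[0,0,0,-0.9,0],[0,0,0,-0.9,0],[0,0,0,0,0],[0,0,0,0,0]]'
python3 - <<'E'
from h import *
see('scene',['drawer_handle','drawer_floor'],'s18.png')
im=see('side',['drawer_handle','drawer_floor','case1','torch','tape'],'d18.png')
cv2.imwrite('pics/x18.png',cv2.resize(im['pixels'][120:320,130:430],(780,520)))
E
```

```text
time: 71.2
tcp_pos: [622.5, -131.3, 231.1]
orientation: [-0.088, 3.137, -0.001]
force: [-0.4, -0.9, -0.5]
grip_width: -0.001
grasp_force: 0.0
drawer_handle [(0.93, [740.0, -125.0, 61.0], [341.0, 311.0])]
drawer_floor []
drawer_handle [(0.85, [737.0, -128.0, 65.0], [271.0, 198.0])]
drawer_floor [(0.96, [794.0, -121.0, 24.0], [250.0, 212.0])]
case1 [(0.95, [510.0, -299.0, -0.0], [360.0, 193.0]), (0.93, [359.0, -240.0, 0.0], [415.0, 205.0]), (0.66, [610.0, 120.0, -1.0], [313.0, 276.0])]
torch [(0.8, [472.0, -462.0, -0.0], [373.0, 169.0])]
tape [(0.75, [649.0, -388.0, 0.0], [314.0, 178.0])]
```

View pics/x18.png

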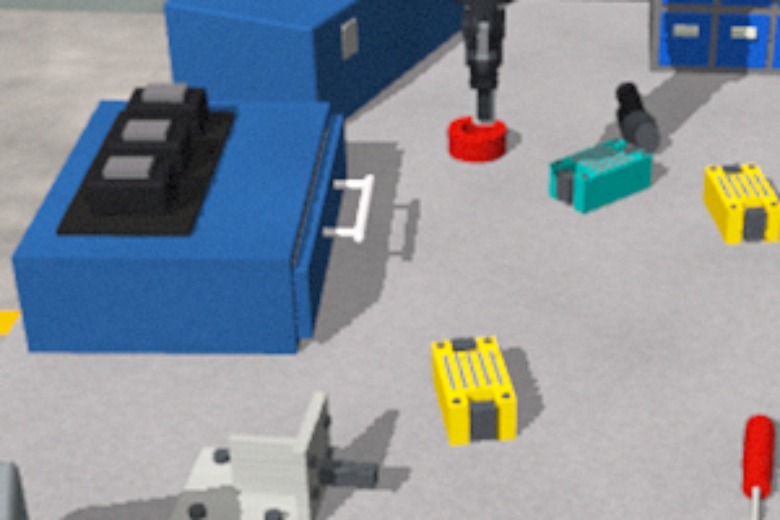

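The drawer is shut: the handle moved 160 mm up to a firm stop, and everything else is in place.

```bash
python3 -c "
from rig import *
print(job_done())"
```

```text
the job is handed in; nothing more can be done
None
```

Job handed in (no verdict came back): only two cases were on the bench; I pressed both tabs of each home on the nose, laid both flat in the drawer and pushed it to its stop, and nothing else looked moved in the last pictures.

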